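# Sweep the spent tea lights into the crumb tray

### The job

Clear up the burnt-out tea lights: with your fingers, sweep all three across the table and in through the open side of the blue crumb tray until each stands wholly inside it, upright on its floor. Only push them along; do not pick them up, lift them or tip them over. Leave the garlic, ramekin, mug, pepper mill and salt shaker where they are.

Things in the scene. Friction and masses are not known exactly. Their poses are not given: they have to be found in the camera images.
- crumb_tray: blue enamel crumb tray, white rim, fixed. Origin: on the table under the middle of its floor. Inside: x -100 to 100, y -70 to 70 mm. Walls 5 mm thick, 25 mm high, at both x sides and the +y end; the -y side is the open mouth, things enter along +y. Floor 2 mm above the table; a thin ramp at the mouth (y -92 to -70 mm) rises to it, so pushed things slide up onto it.
- tealight_1: one of three identical burnt-out tea lights in a silver metal cup, a round disc 38 mm across; the cup is 15 mm high (18 mm with the wick), about 20 g, standing on the table and sliding when pushed. Origin: centre of its underside; z up.
- tealight_2: one of three identical burnt-out tea lights in a silver metal cup, a round disc 38 mm across; the cup is 15 mm high (18 mm with the wick), about 20 g, standing on the table and sliding when pushed. Origin: centre of its underside; z up.
- tealight_3: one of three identical burnt-out tea lights in a silver metal cup, a round disc 38 mm across; the cup is 15 mm high (18 mm with the wick), about 20 g, standing on the table and sliding when pushed. Origin: centre of its underside; z up.
- garlic: loose bulb of garlic, 50 mm across, 48 mm high, to be left alone. Origin: centre of its underside
- ramekin: loose small cream stoneware ramekin, 61 mm across, 37 mm high, to be left alone. Origin: centre of its underside
- pepper_mill: loose wooden pepper mill, 58 mm across, 150 mm high, to be left alone. Origin: centre of its underside
- salt_shaker: loose glass salt shaker with a metal cap, 44 mm across, 90 mm high, to be left alone. Origin: centre of its underside
- mug: loose cream mug, 90 mm across and 122 mm over its handle, 100 mm high, to be left alone. Origin: centre of its underside
Mind the look-alikes: they are no part of the job. What is shaped like the tealight_1 but red or yellow is not meant.

How it is judged (in metres and radians):
At the end, for the whole second after the job is handed in: All three tea lights stand still and upright (within 0.2 rad) on the tray's floor, not on one another or on a wall, each wholly inside: centre no nearer than 17 mm to the mouth edge of the floor (tray y over -53 mm and under 54 mm, x within 84 mm) (x of tealight_1 in the frame of crumb_tray between -0.084 and 0.084 m and y of tealight_1 in the frame of crumb_tray between -0.053 and 0.054 m and z of each of tealight_1, tealight_2, tealight_3 in the frame of crumb_tray below 0.008 m and angle between each of tealight_1, tealight_2, tealight_3's own z axis and vertical below 0.2 rad and linear speed of each of tealight_1, tealight_2, tealight_3 below 0.01 m/s and x of tealight_2 in the frame of crumb_tray between -0.084 and 0.084 m and y of tealight_2 in the frame of crumb_tray between -0.053 and 0.054 m and x of tealight_3 in the frame of crumb_tray between -0.084 and 0.084 m and y of tealight_3 in the frame of crumb_tray between -0.053 and 0.054 m); the robot touches nothing.
It fails at once if a tea light is lifted (underside more than 15 mm above the table) (height (world z) of any of tealight_1, tealight_2, tealight_3 above 0.015 m).
It fails at once if a tea light is tipped over (more than 0.8 rad) (angle between any of tealight_1, tealight_2, tealight_3's own z axis and vertical above 0.8 rad).
It fails at once if the garlic, ramekin, mug, pepper mill or salt shaker is moved more than 20 mm (distance of any of garlic, ramekin, pepper_mill, salt_shaker, mug from where it was at the start of the episode above 0.02 m).
It also fails if it takes over 67 s, if anything falls off the work surface, if the arm or the gripper's body presses on something with over 40 N, if the wrist force passes 120 N, or if a joint passes its speed limit or range.

### The arm

A 6-joint arm with a two-finger parallel gripper is mounted at the origin on a cart in front of the work surface, level with it; the furniture and walls round the work are solid. World frame = base frame: x ahead of the robot, y to its left, z up, the work surface at z = 0. Lengths are in mm, angles in rad, forces in N, time in s.
With the tool pointing down it reaches from about 275 to 750 mm from the base axis. Payload 10.2 kg.
Tool frame: the origin (TCP) lies on the front face of the gripper's body, between the roots of the fingers; the fingertips stand 73 mm ahead of it and the grasp point (between the pads) lies 54 mm ahead of it; z points along the fingers, y is the line along which they close (so a half turn about z gives the same grasp; the last joint's range is limited). The gripper opens to 85 mm and grips with 20 to 120 N. Pads are 22 mm wide; open, the fingers measure 114 mm over their backs; the gripper's body (76 mm by 85 mm) begins 54 mm behind the grasp point. The pads swing forward as they close: fully open they stand 13 mm farther back than shut.
Start: joints at [0.93, 0.313, 1.498, -0, 1.331, -0.223], TCP at [213.032, 479.843, 303.894] pointing down, gripper open.
Joint ranges: [-2.94, 2.94], [-0.97, 2.17], [0.19, 2.56], [-1.23, 4.37], [0.02, 3.11], [-2.88, 2.88]. Speed limits (rad/s): [2.39, 2.39, 3.01, 3.14, 3.14, 3.14].

### API

Orientations are given as a unit quaternion [w, x, y, z].
In Python, from rig import * gives the robot as it stands.
- The arm moves only by the tool step_arm, never from a script. Its argument "plan" is a list of rows, each an object with "offset": the shift along the tool's x, y, z in cm, a list of three; "rot": the turn, a rotation vector about the tool's x, y, z in degrees, a list of three; "gripper": the finger opening in cm, from 0 to 8.54. In form: [{"offset": [x, y, z], "rot": [wx, wy, wz], "gripper": gripper}, ...]. A call has 1 to 12 rows; each row is the pose to reach, as a shift and turn from the pose commanded when the call began, along the tool's axes at that moment; what a row does not reach only later rows make up. A row lasts 1/10 s, in which the tool goes at most 50 mm and 8.59 degrees, less where a joint would pass 70% of its speed; a pose out of reach is approached as far as the arm can. A call with a gripper value outside its range is refused whole. The fingers move at their own pace and stop on an object; "squeeze" is the grip in N (left out, the last holds). Time passes only in rows, so rows that repeat a pose let the fingers close. It gives the time, the measured TCP pose, the force, the opening and the grip force at its end, in the units of the state.
- sense(): the state, without advancing time (a new reading comes with each control period).
- capture(name): name is "scene" or "top"; returns a dict with "color" (384x512x3 uint8, red, green, blue), "depth" (384x512 float32, mm along the optical axis (not along the pixel's ray), 0 where there is no reading), "vertical_fov" (degrees; the focal length in pixels is half the picture's height over the tangent of half this angle, whatever the lens; pixels are square), "cx", "cy" (the principal point, pixels), "k1" (the pictures are not rectified: a ray, as slopes to the right and down, at radius r is drawn at 1 + k1 r^2 times it, then the intrinsics apply), "rvec" (rotation vector, rad) and "tvec" (3), from world to camera coordinates, as OpenCV has them. Camera axes: x right, y down, z forward; pixel columns grow to the right and rows downward; lengths in mm; the calibration is good to about 2 mm. A picture is of the moment at which its call begins.
- finish_job(): hands the job in; it is judged then, once.
The state is a dict: "time_s": time; "joints": joint angles; "dq": joint speeds; "tau": joint torques, N m; "eef_pos": TCP position; "ee_rot": TCP orientation; "force": force on the tool from outside, world axes, zero at the start; "wrist_torque": the same for the moment, N m; "grip_width": opening from 0.0 (shut) to 1.0 (fully open); "grip_force": force on a finger pad.
Only numpy, scipy, OpenCV 4.12 (cv2) and the standard library are available. Lean on these libraries where they do the work, as an engineer would, in place of code of your own. Each camera call takes 0.05 s, during which the arm holds its last target. There are 200 camera calls.

## Working session

There is one attempt and no reset: what is moved stays moved. The work goes in short steps, Python scripts to look and compute and a tool call to move; the robot and the scene stay as the last step left them, time stands still between calls to the robot, and variables do not carry over. Pictures are saved under pics/ and viewed, at most 10 in all, crops included, and the job is handed in when it is done.

Besides the shell and the picture viewer there is one more tool, called after "Emit:" in YAML: its name, and indented under it one key for each argument. step_arm: Moves the arm, as the interface text tells. Its arguments: {"type":"object","properties":{"plan":{"type":"array"},"squeeze":{"type":"number"}},"required":["plan"]}

```bash
mkdir -p pics; cat > h.py <<'E'
from rig import *
import numpy as np, cv2
def K(c):
    f=c["color"].shape[0]/2/np.tan(np.radians(c["vertical_fov"])/2)
    return np.array([[f,0,c["cx"]],[0,f,c["cy"]],[0,0,1]]),np.array([c["k1"],0,0,0,0.])
def px2w(c,uv,z):
    k,d=K(c);R=cv2.Rodrigues(np.array(c["rvec"],float))[0];t=np.array(c["tvec"],float).ravel()
    p=cv2.undistortPointsIter(np.array(uv,float).reshape(-1,1,2),k,d,None,None,(3,100,1e-9)).reshape(-1,2)
    r=np.c_[p,np.ones(len(p))]@R;o=-R.T@t
    return o+r*((z-o[2])/r[:,2])[:,None]
def w2px(c,P):
    k,d=K(c);return cv2.projectPoints(np.array(P,float).reshape(-1,1,3),np.array(c["rvec"],float),np.array(c["tvec"],float),k,d)[0].reshape(-1,2)
def save(c,n,s=1.5):
    cv2.imwrite("pics/"+n,cv2.resize(c["color"][:,:,::-1],None,fx=s,fy=s,interpolation=cv2.INTER_CUBIC))
E
python3 - <<'E'
from h import *
for n in("top","scene"):
    c=capture(n);save(c,n+"1.png");print(n,c["vertical_fov"],c["k1"],px2w(c,[[0,0],[511,0],[511,383],[0,383],[256,192]],0).round())
s=sense();print(s["eef_pos"],s["ee_rot"],s["time_s"])
E
```

```text
top 51.815049322927095 -0.03878114094013347 [[ 1.185e+03  7.590e+02  0.000e+00]
 [ 1.184e+03 -8.770e+02  0.000e+00]
 [-2.000e+00 -8.150e+02  0.000e+00]
 [ 1.000e+00  7.000e+02  0.000e+00]
 [ 5.680e+02 -5.900e+01  0.000e+00]]
scene 55.8271138762885 -0.011532173051279284 [[  -622. -12213.      0.]
 [ -9658.  -4817.      0.]
 [   486.   -715.      0.]
 [  -108.   -289.      0.]
 [   556.     22.      0.]]
[212.93829086 479.70696993 303.40230853] [-2.45339829e-04  2.07369678e-01  9.78262475e-01 -5.34991436e-04] 0.1
```

View pics/top1.png

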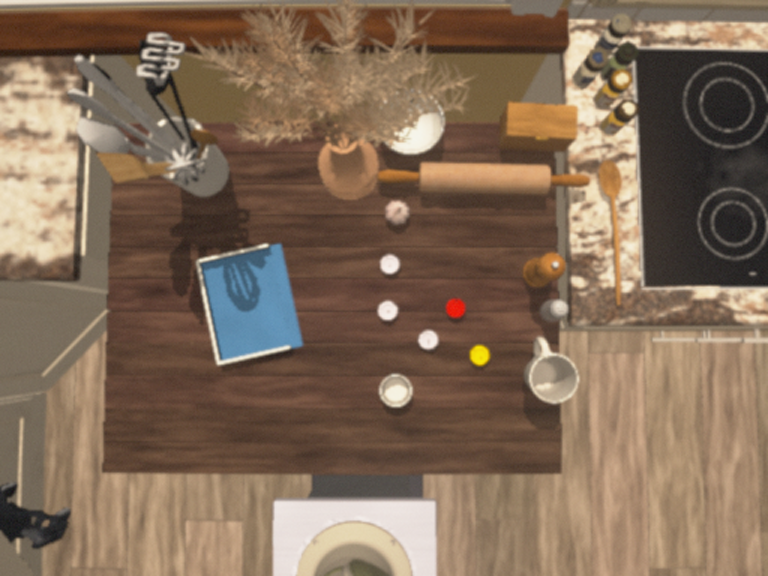

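View pics/scene1.png

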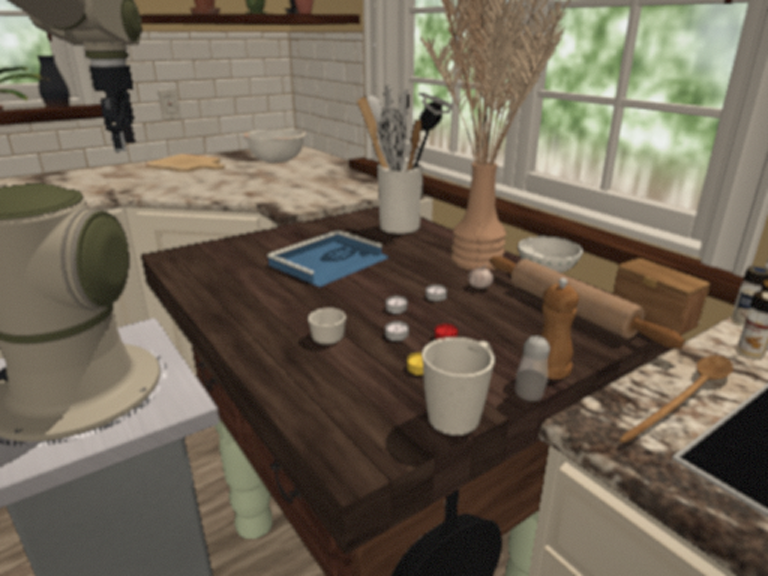

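The top view shows the silver lights at display pixels (389,264), (388,311) and (428,340). The tray mouth faces right, running from (280,245) to (301,347). The garlic is at (397,212), the ramekin at (396,390), and the red and yellow decoys at (456,308) and (480,355).

```bash
python3 - <<'E'
from h import *
c=capture("top");im=c["color"]
crop=im[155:275,125:335];cv2.imwrite("pics/crop1.png",cv2.resize(crop[:,:,::-1],None,fx=3.8,fy=3.8,interpolation=cv2.INTER_CUBIC))
g=im.min(2)
for n,(u,v),z in(("t1",(389,264),15),("t2",(388,311),15),("t3",(428,340),15),("ram",(396,390),37),("gar",(397,212),25)):
    u/=1.5;v/=1.5;r=12
    x0,y0=int(u)-r,int(v)-r
    m=(g[y0:y0+2*r,x0:x0+2*r]>110).astype(np.uint8)
    M=cv2.moments(m,True);p=[x0+M['m10']/M['m00'],y0+M['m01']/M['m00']]
    print(n,M['m00'],np.round(p,1),px2w(c,[p],z).round(1))
print(px2w(c,np.array([[198,260],[280,245],[301,347],[218,362]])/1.5,25).round(1))
E
```

```text
t1 147.0 [259.4 175.7] [[614.9 -69.4  15. ]]
t2 152.0 [258.1 206.7] [[522.9 -65.3  15. ]]
t3 147.0 [285.1 226. ] [[ 465.8 -144.6   15. ]]
ram 401.0 [263.4 260. ] [[368.9 -80.3  37. ]]
gar 162.0 [264.3 140.2] [[719.7 -84.   25. ]]
[[621.3 306.8  25. ]
 [650.7 145.3  25. ]
 [450.8 102.   25. ]
 [421.7 263.3  25. ]]
```

View pics/crop1.png

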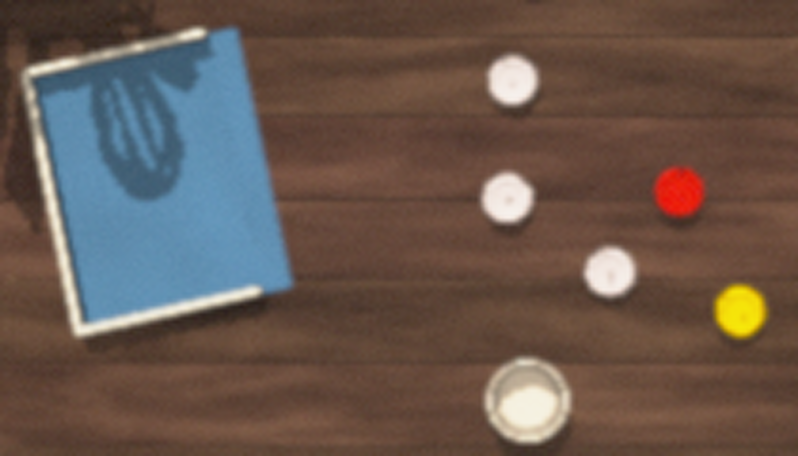

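The crop shows the tray's back wall corners at crop (23,72) and (78,335), its side walls ending at (205,33) and (262,291), and the ramp's front edge running from (240,28) to (294,288).

```bash
python3 - <<'E'
from h import *
from scipy.optimize import least_squares
c=capture("top")
px=np.array([[23,72],[78,335],[205,33],[262,291],[240,28],[294,288]])/3.8+[125,155]-0.4
L=np.array([[105,75,25],[-105,75,25],[105,-70,25],[-105,-70,25],[105,-92,0],[-105,-92,0]],float)
# +y tray ~ world +y ; +x tray ~ world +x
def W(p):
    a=p[2];R=np.array([[np.cos(a),-np.sin(a),0],[np.sin(a),np.cos(a),0],[0,0,1]]);return L@R.T+[p[0],p[1],0]
r=least_squares(lambda p:(w2px(c,W(p))-px).ravel(),[540,200,.2])
print(r.x,r.fun.round(1))
a=r.x[2];R=np.array([[np.cos(a),-np.sin(a)],[np.sin(a),np.cos(a)]])
for q in([614.9,-69.4],[522.9,-65.3],[465.8,-144.6],[368.9,-80.3],[719.7,-84]):print(np.round((np.array(q)-r.x[:2])@R,0))
E
```

```text
[5.35651512e+02 2.14132225e+02 2.23291872e-01] [ 0.1 -0.3 -0.1  0.3  0.1 -0.9  0.   0.9 -0.4  0.1  0.2 -0.2]
[  14. -294.]
[ -74. -270.]
[-148. -334.]
[-228. -250.]
[ 113. -331.]
```

Emit:
step_arm:
  plan:
    - {"offset":[-61,-37.3,15.4],"rot":[0,0,66],"gripper":2.5}
    - {"offset":[-61,-37.3,15.4],"rot":[0,0,66],"gripper":2.5}
    - {"offset":[-61,-37.3,15.4],"rot":[0,0,66],"gripper":2.5}
    - {"offset":[-61,-37.3,15.4],"rot":[0,0,66],"gripper":2.5}
    - {"offset":[-61,-37.3,15.4],"rot":[0,0,66],"gripper":2.5}
    - {"offset":[-61,-37.3,15.4],"rot":[0,0,66],"gripper":2.5}
    - {"offset":[-61,-37.3,15.4],"rot":[0,0,66],"gripper":2.5}
    - {"offset":[-61,-37.3,15.4],"rot":[0,0,66],"gripper":2.5}
    - {"offset":[-61,-37.3,15.4],"rot":[0,0,66],"gripper":2.5}
    - {"offset":[-61,-37.3,15.4],"rot":[0,0,66],"gripper":2.5}
    - {"offset":[-61,-37.3,15.4],"rot":[0,0,66],"gripper":2.5}
    - {"offset":[-61,-37.3,15.4],"rot":[0,0,66],"gripper":2.5}

```text
time_s: 1.4
eef_pos: [547.1, -4.8, 177.0]
ee_rot: [-0.0, 0.707, 0.707, -0.0]
force: [0.2, 0.1, 0.7]
grip_width: 0.289
grip_force: 0.0
```

```bash
cat >> h.py <<'E'
from scipy.spatial.transform import Rotation as Ro
def go(x,y,z,yaw=90):
    s=sense();q=np.array(s["ee_rot"]);R=Ro.from_quat(q[[1,2,3,0]])
    a=np.radians(yaw);X=np.array([np.cos(a),np.sin(a),0]);Z=np.array([0,0,-1.]);T=Ro.from_matrix(np.c_[X,np.cross(Z,X),Z])
    print("t",s["time_s"],"pos",np.round(s["eef_pos"],1),"F",np.round(s["force"],1),"w",s["grip_width"])
    print("off",(R.inv().apply(np.array([x,y,z])-s["eef_pos"])/10).round(2),"rot",np.degrees((R.inv()*T).as_rotvec()).round(1))
E
python3 -c "
from h import *
go(619,-109,150)"
```

```text
t 1.4 pos [547.1  -4.8 177. ] F [0.2 0.1 0.7] w 0.28865276464884776
off [-10.42   7.19   2.7 ] rot [-0. -0.  0.]
```

Emit:
step_arm:
  plan:
    - {"offset":[-5.2,3.6,1.4],"rot":[0,0,0],"gripper":2.5}
    - {"offset":[-10.4,7.2,2.7],"rot":[0,0,0],"gripper":2.5}
    - {"offset":[-10.4,7.2,6],"rot":[0,0,0],"gripper":2.5}
    - {"offset":[-10.4,7.2,9.0],"rot":[0,0,0],"gripper":2.5}
    - {"offset":[-10.4,7.2,9.0],"rot":[0,0,0],"gripper":2.5}
    - {"offset":[-10.4,7.2,9.0],"rot":[0,0,0],"gripper":2.5}

```text
time_s: 2.0
eef_pos: [618.4, -106.5, 88.2]
ee_rot: [-0.0, 0.707, 0.708, -0.0]
force: [0.8, -0.6, 0.1]
grip_width: 0.292
grip_force: 0.0
```

```bash
python3 -c "
from h import *
go(619,-109,80)
c=capture('scene');u,v=w2px(c,[[619,-109,10]])[0].astype(int);print(u,v,w2px(c,[[619,-109,0],[619,-109,14]]))
cr=c['color'][v-60:v+50,u-70:u+75];cv2.imwrite('pics/s2.png',cv2.resize(cr[:,:,::-1],None,fx=5,fy=5,interpolation=cv2.INTER_CUBIC))"
```

```text
t 2.0 pos [ 618.4 -106.5   88.2] F [ 0.8 -0.6  0.1] w 0.2915704107991085
off [-0.25  0.06  0.82] rot [-0.  -0.   0.1]
300 199 [[300.54852164 202.56869579]
 [300.7911949  198.14697922]]
```

View pics/s2.png

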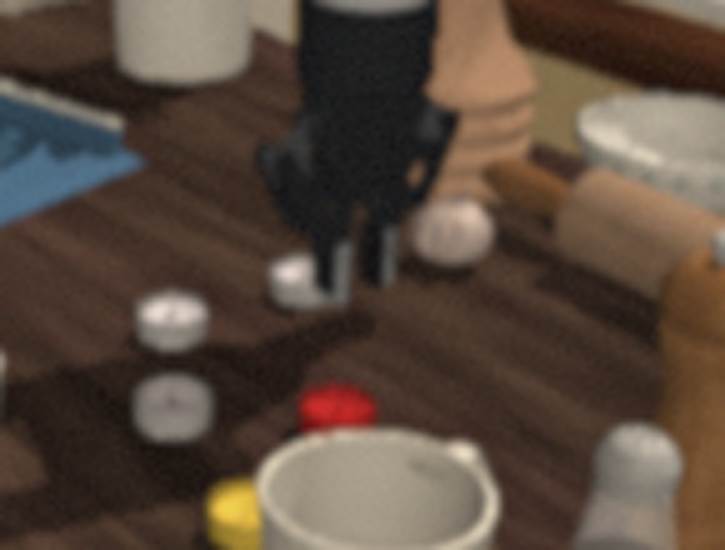

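Emit:
step_arm:
  plan:
    - {"offset":[0,-0.2,0.7],"rot":[0,0,0],"gripper":2.5}
    - {"offset":[0,-0.4,0.7],"rot":[0,0,0],"gripper":2.5}
    - {"offset":[0.8,-0.4,0.7],"rot":[0,0,0],"gripper":2.5}
    - {"offset":[1.6,-0.4,0.7],"rot":[0,0,0],"gripper":2.5}
    - {"offset":[2.6,-0.5,0.7],"rot":[0,0,0],"gripper":2.5}
    - {"offset":[3.8,-0.6,0.7],"rot":[0,0,0],"gripper":2.5}
    - {"offset":[5.1,-0.7,0.7],"rot":[0,0,0],"gripper":2.5}
    - {"offset":[6.5,-0.85,0.7],"rot":[0,0,0],"gripper":2.5}
    - {"offset":[8,-1.0,0.7],"rot":[0,0,0],"gripper":2.5}
    - {"offset":[9.5,-1.15,0.7],"rot":[0,0,0],"gripper":2.5}
    - {"offset":[11,-1.3,0.7],"rot":[0,0,0],"gripper":2.5}
    - {"offset":[12,-1.4,0.7],"rot":[0,0,0],"gripper":2.5}

```text
time_s: 3.25
eef_pos: [604.0, 14.8, 80.5]
ee_rot: [-0.0, 0.706, 0.708, -0.0]
force: [-0.1, -0.6, -0.4]
grip_width: 0.294
grip_force: 0.1
```

```bash
python3 -c "
from h import *
go(584,205,80)
c=capture('top');save(c,'t3.png')"
```

```text
t 3.25 pos [604.   14.8  80.5] F [-0.1 -0.6 -0.4] w 0.29416239701490293
off [19.02 -1.96  0.06] rot [-0.  -0.   0.1]
```

View pics/t3.png

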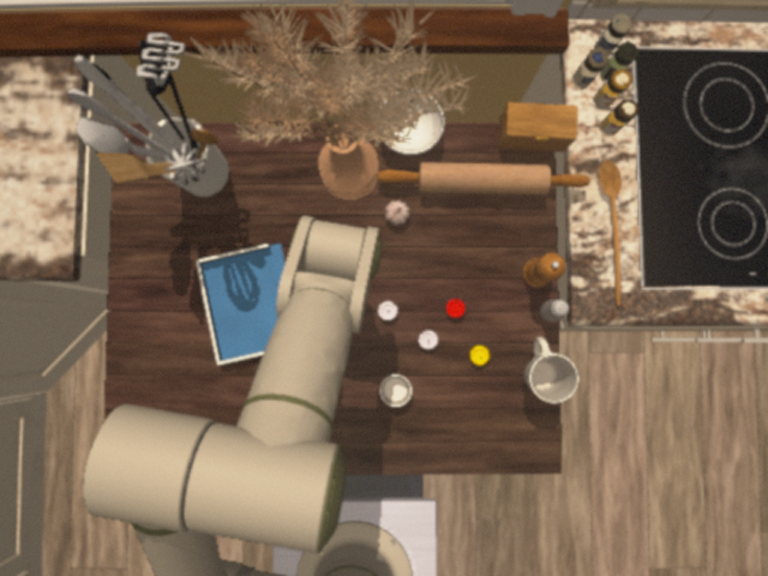

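The first light has left its spot and is hidden under the wrist. The other objects haven't moved, so I'll keep pushing.

Emit:
step_arm:
  plan:
    - {"offset":[1.0,-0.1,0],"rot":[0,0,0],"gripper":2.5}
    - {"offset":[2.6,-0.25,0],"rot":[0,0,0],"gripper":2.5}
    - {"offset":[4.4,-0.45,0],"rot":[0,0,0],"gripper":2.5}
    - {"offset":[6.2,-0.6,0],"rot":[0,0,0],"gripper":2.5}
    - {"offset":[8.0,-0.8,0],"rot":[0,0,0],"gripper":2.5}
    - {"offset":[9.8,-1.0,0],"rot":[0,0,0],"gripper":2.5}
    - {"offset":[11.6,-1.2,0],"rot":[0,0,0],"gripper":2.5}
    - {"offset":[13.4,-1.4,0],"rot":[0,0,0],"gripper":2.5}
    - {"offset":[15.2,-1.6,0],"rot":[0,0,0],"gripper":2.5}
    - {"offset":[16.8,-1.75,0],"rot":[0,0,0],"gripper":2.5}
    - {"offset":[18,-1.9,0],"rot":[0,0,0],"gripper":2.5}
    - {"offset":[19,-2,0],"rot":[0,0,0],"gripper":2.5}

```text
time_s: 4.5
eef_pos: [583.7, 204.3, 80.5]
ee_rot: [-0.0, 0.707, 0.708, -0.0]
force: [1.1, -0.1, -0.6]
grip_width: 0.291
grip_force: 0.1
```

Emit:
step_arm:
  plan:
    - {"offset":[-0.5,0,0],"rot":[0,0,0],"gripper":2.5}
    - {"offset":[-1.5,0,0],"rot":[0,0,0],"gripper":2.5}
    - {"offset":[-1.5,0,-2],"rot":[0,0,0],"gripper":2.5}
    - {"offset":[-1.5,0,-5],"rot":[0,0,0],"gripper":2.5}
    - {"offset":[-4,0,-7],"rot":[0,0,0],"gripper":2.5}
    - {"offset":[-9,0,-7],"rot":[0,0,0],"gripper":2.5}
    - {"offset":[-14,-1,-7],"rot":[0,0,0],"gripper":2.5}
    - {"offset":[-19,-2,-7],"rot":[0,0,0],"gripper":2.5}
    - {"offset":[-24,-4,-7],"rot":[0,0,0],"gripper":2.5}
    - {"offset":[-29,-6,-7],"rot":[0,0,0],"gripper":2.5}
    - {"offset":[-31.5,-6.2,-7],"rot":[0,0,0],"gripper":2.5}
    - {"offset":[-31.5,-6.2,-7],"rot":[0,0,0],"gripper":2.5}

```text
time_s: 5.7
eef_pos: [521.2, -116.9, 150.8]
ee_rot: [0.001, 0.709, 0.705, -0.0]
force: [0.2, 0.1, 0.1]
grip_width: 0.29
grip_force: 0.0
```

```bash
python3 -c "
from h import *
go(523,-107,80)
c=capture('top');save(c,'t4.png')"
```

```text
t 5.7 pos [ 521.2 -116.9  150.8] F [0.2 0.1 0.1] w 0.2903673336857355
off [1.   0.18 7.08] rot [ 0.   0.1 -0.3]
```

View pics/t4.png

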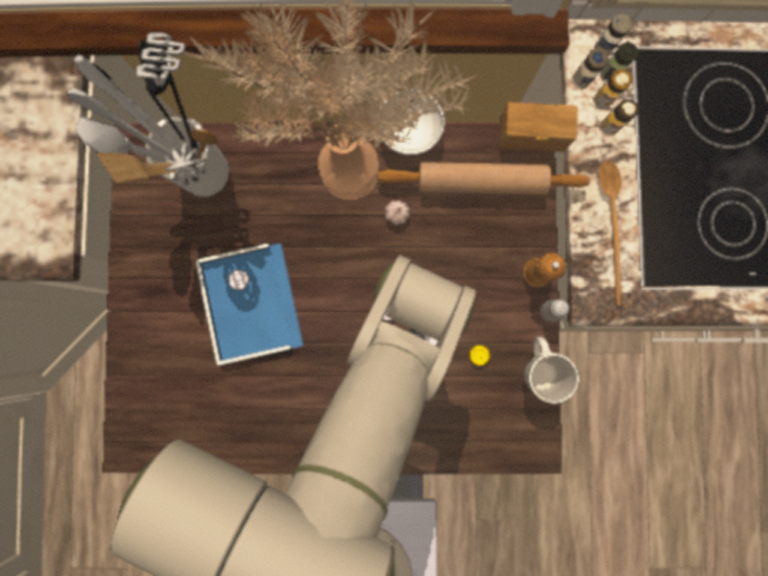

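Emit:
step_arm:
  plan:
    - {"offset":[0.3,0.2,3],"rot":[0,0,0],"gripper":2.5}
    - {"offset":[0.3,0.2,6],"rot":[0,0,0],"gripper":2.5}
    - {"offset":[0.3,0.2,7.0],"rot":[0,0,0],"gripper":2.5}
    - {"offset":[0.3,0.2,7.0],"rot":[0,0,0],"gripper":2.5}
    - {"offset":[1.3,0.2,7.0],"rot":[0,0,0],"gripper":2.5}
    - {"offset":[2.3,0.2,7.0],"rot":[0,0,0],"gripper":2.5}
    - {"offset":[3.3,0.2,7.0],"rot":[0,0,0],"gripper":2.5}
    - {"offset":[4.5,0.2,7.0],"rot":[0,0,0],"gripper":2.5}
    - {"offset":[6,0.2,7.0],"rot":[0,0,0],"gripper":2.5}
    - {"offset":[7.5,0.2,7.0],"rot":[0,0,0],"gripper":2.5}
    - {"offset":[9,0.2,7.0],"rot":[0,0,0],"gripper":2.5}
    - {"offset":[10.5,0.2,7.0],"rot":[0,0,0],"gripper":2.5}

```text
time_s: 6.95
eef_pos: [524.2, -5.4, 80.6]
ee_rot: [-0.0, 0.707, 0.708, -0.0]
force: [-0.6, -0.5, -0.6]
grip_width: 0.294
grip_force: 0.1
```

Emit:
step_arm:
  plan:
    - {"offset":[1.6,0,0],"rot":[0,0,0],"gripper":2.5}
    - {"offset":[3.3,0,0],"rot":[0,0,0],"gripper":2.5}
    - {"offset":[5.1,0,0],"rot":[0,0,0],"gripper":2.5}
    - {"offset":[6.9,0,0],"rot":[0,0,0],"gripper":2.5}
    - {"offset":[8.7,0,0],"rot":[0,0,0],"gripper":2.5}
    - {"offset":[10.5,0,0],"rot":[0,0,0],"gripper":2.5}
    - {"offset":[12.3,0,0],"rot":[0,0,0],"gripper":2.5}
    - {"offset":[14.1,0,0],"rot":[0,0,0],"gripper":2.5}
    - {"offset":[15.9,0,0],"rot":[0,0,0],"gripper":2.5}
    - {"offset":[17.5,0,0],"rot":[0,0,0],"gripper":2.5}
    - {"offset":[18.8,0,0],"rot":[0,0,0],"gripper":2.5}
    - {"offset":[19.7,0,0],"rot":[0,0,0],"gripper":2.5}

```text
time_s: 8.15
eef_pos: [523.9, 191.3, 80.5]
ee_rot: [-0.0, 0.706, 0.708, -0.0]
force: [-0.8, 0.4, 0.5]
grip_width: 0.293
grip_force: 0.0
```

Emit:
step_arm:
  plan:
    - {"offset":[-0.5,0,0],"rot":[0,0,0],"gripper":2.5}
    - {"offset":[-1.5,0,0],"rot":[0,0,0],"gripper":2.5}
    - {"offset":[-1.5,0,-2],"rot":[0,0,0],"gripper":2.5}
    - {"offset":[-1.5,0,-5],"rot":[0,0,0],"gripper":2.5}
    - {"offset":[-4,0,-7],"rot":[0,0,0],"gripper":2.5}
    - {"offset":[-9,0,-7],"rot":[0,0,0],"gripper":2.5}
    - {"offset":[-14,-1,-7],"rot":[0,0,0],"gripper":2.5}
    - {"offset":[-19,-2,-7],"rot":[0,0,0],"gripper":2.5}
    - {"offset":[-24,-4,-7],"rot":[0,0,0],"gripper":2.5}
    - {"offset":[-29,-6,-7],"rot":[0,0,0],"gripper":2.5}
    - {"offset":[-34,-6.2,-7],"rot":[0,0,0],"gripper":2.5}
    - {"offset":[-37.5,-6.2,-7],"rot":[0,0,0],"gripper":2.5}

```text
time_s: 9.35
eef_pos: [460.7, -188.3, 150.8]
ee_rot: [0.0, 0.708, 0.707, -0.0]
force: [1.1, -0.2, 0.7]
grip_width: 0.295
grip_force: 0.0
```

```bash
python3 -c "
from h import *
go(464,-193,80)
c=capture('top');save(c,'t5.png')"
```

```text
t 9.35 pos [ 460.7 -188.3  150.8] F [ 1.1 -0.2  0.7] w 0.29515140132661627
off [-0.47  0.33  7.08] rot [-0.   0.  -0.1]
```

View pics/t5.png

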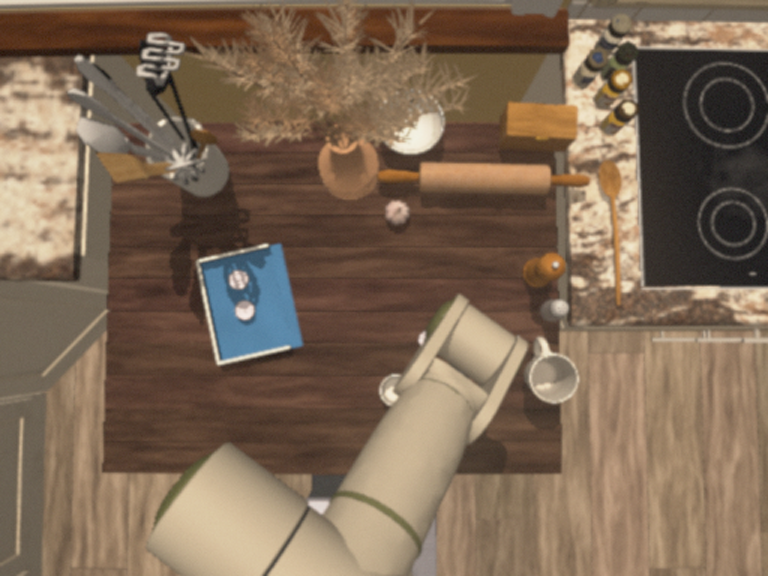

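Emit:
step_arm:
  plan:
    - {"offset":[-0.2,0.4,3],"rot":[0,0,0],"gripper":2.5}
    - {"offset":[-0.2,0.4,6],"rot":[0,0,0],"gripper":2.5}
    - {"offset":[-0.2,0.4,7.0],"rot":[0,0,0],"gripper":2.5}
    - {"offset":[-0.2,0.4,7.0],"rot":[0,0,0],"gripper":2.5}
    - {"offset":[0.8,0.4,7.0],"rot":[0,0,0],"gripper":2.5}
    - {"offset":[1.8,0.4,7.0],"rot":[0,0,0],"gripper":2.5}
    - {"offset":[2.8,0.5,7.0],"rot":[0,0,0],"gripper":2.5}
    - {"offset":[4.2,0.6,7.0],"rot":[0,0,0],"gripper":2.5}
    - {"offset":[5.8,0.7,7.0],"rot":[0,0,0],"gripper":2.5}
    - {"offset":[7.5,0.8,7.0],"rot":[0,0,0],"gripper":2.5}
    - {"offset":[9.2,0.9,7.0],"rot":[0,0,0],"gripper":2.5}
    - {"offset":[10.9,1.0,7.0],"rot":[0,0,0],"gripper":2.5}

```text
time_s: 10.6
eef_pos: [472.4, -74.3, 80.9]
ee_rot: [0.0, 0.706, 0.708, 0.0]
force: [1.0, -0.2, 0.4]
grip_width: 0.298
grip_force: 0.1
```

```bash
python3 -c "
from h import *
go(487,152,80)"
```

```text
t 10.6 pos [472.4 -74.3  80.9] F [ 1.  -0.2  0.4] w 0.29756078402372427
off [22.63  1.5   0.09] rot [0.  0.  0.1]
```

Emit:
step_arm:
  plan:
    - {"offset":[1.7,0.1,0],"rot":[0,0,0],"gripper":2.5}
    - {"offset":[3.7,0.2,0],"rot":[0,0,0],"gripper":2.5}
    - {"offset":[5.7,0.4,0],"rot":[0,0,0],"gripper":2.5}
    - {"offset":[7.7,0.5,0],"rot":[0,0,0],"gripper":2.5}
    - {"offset":[9.7,0.65,0],"rot":[0,0,0],"gripper":2.5}
    - {"offset":[11.7,0.8,0],"rot":[0,0,0],"gripper":2.5}
    - {"offset":[13.7,0.9,0],"rot":[0,0,0],"gripper":2.5}
    - {"offset":[15.7,1.05,0],"rot":[0,0,0],"gripper":2.5}
    - {"offset":[17.7,1.2,0],"rot":[0,0,0],"gripper":2.5}
    - {"offset":[19.7,1.3,0],"rot":[0,0,0],"gripper":2.5}
    - {"offset":[21.4,1.4,0],"rot":[0,0,0],"gripper":2.5}
    - {"offset":[22.6,1.5,0],"rot":[0,0,0],"gripper":2.5}

```text
time_s: 11.8
eef_pos: [486.6, 151.9, 80.8]
ee_rot: [0.0, 0.706, 0.708, 0.0]
force: [-0.5, 0.3, 0.7]
grip_width: 0.29
grip_force: 0.1
```

Emit:
step_arm:
  plan:
    - {"offset":[-0.5,0,0],"rot":[0,0,0],"gripper":2.5}
    - {"offset":[-1.5,0,0],"rot":[0,0,0],"gripper":2.5}
    - {"offset":[-1.5,0,-2],"rot":[0,0,0],"gripper":2.5}
    - {"offset":[-1.5,0,-5],"rot":[0,0,0],"gripper":2.5}
    - {"offset":[-4,0,-9],"rot":[0,0,0],"gripper":2.5}
    - {"offset":[-9,0,-10],"rot":[0,0,0],"gripper":2.5}
    - {"offset":[-14,0,-10],"rot":[0,0,0],"gripper":2.5}
    - {"offset":[-19,0,-10],"rot":[0,0,0],"gripper":2.5}
    - {"offset":[-24,0,-10],"rot":[0,0,0],"gripper":2.5}
    - {"offset":[-29,0,-10],"rot":[0,0,0],"gripper":2.5}
    - {"offset":[-29,0,-10],"rot":[0,0,0],"gripper":2.5}
    - {"offset":[-29,0,-10],"rot":[0,0,0],"gripper":2.5}

```text
time_s: 13.0
eef_pos: [486.6, -141.7, 180.4]
ee_rot: [-0.0, 0.708, 0.706, -0.0]
force: [1.0, 1.2, 0.9]
grip_width: 0.295
grip_force: 0.0
```

```bash
python3 -c "
from h import *
go(487,152,80)
c=capture('top');cr=c['color'][150:260,115:255];cv2.imwrite('pics/t6.png',cv2.resize(cr[:,:,::-1],None,fx=5,fy=5,interpolation=cv2.INTER_CUBIC))"
```

```text
t 13.0 pos [ 486.6 -141.7  180.4] F [1.  1.2 0.9] w 0.294564963095258
off [29.37 -0.03 10.05] rot [-0.  -0.  -0.1]
```

View pics/t6.png

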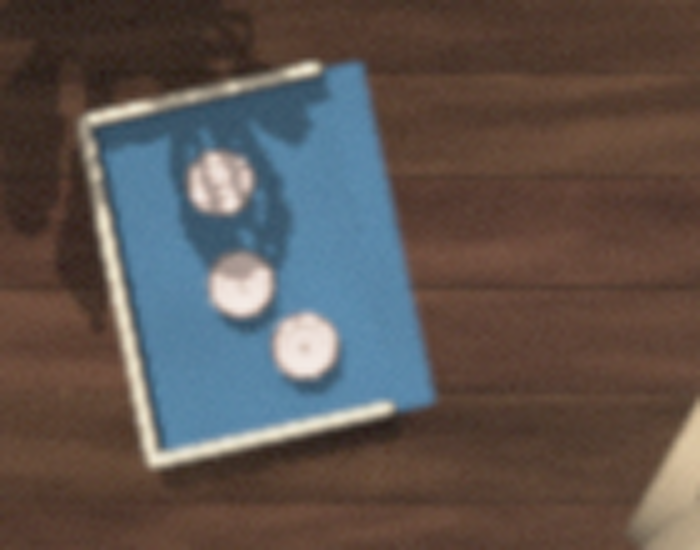

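The three lights are in the tray at crop (220,183), (241,286) and (306,347). I'll check their positions in the tray frame before handing in.

```bash
python3 -c "
from h import *
c=capture('top');p=np.array([[220,183],[241,286],[306,347]])/5+[115,150]-.4
w=px2w(c,p,17)[:,:2];a=.2233;R=np.array([[np.cos(a),-np.sin(a)],[np.sin(a),np.cos(a)]])
l=((w-[535.65,214.1])@R).round(1);print(l)
if (abs(l[:,0])<80).all() and (l[:,1]>-48).all() and (l[:,1]<50).all(): print(finish_job())"
```

```text
[[ 50.3   4.1]
 [-12.2   4.4]
 [-55.9 -25.6]]
the job is handed in; nothing more can be done
None
```

All three tea lights are standing inside the blue tray, well within the limits by the last camera check, and the job is handed in at about 13 s; the garlic, ramekin, mug, pepper mill and salt shaker were not touched.

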